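Ready the glass press: seat the mould insert and hold the punch over it

ROBOT

A 6-joint arm with a two-finger parallel gripper is mounted at the origin on the work surface. World frame = base frame: x ahead of the robot, y to its left, z up, the work surface at z = 0. Lengths are in m, angles in rad, forces in N, time in s.
With the tool pointing down it reaches from about 0.35 to 0.975 m from the base axis. Payload 4.9 kg.
Tool frame: the origin (TCP) lies between the finger pads; the fingertips stand 17 mm ahead of it and the grasp point (between the pads) lies 2 mm behind it; z points along the fingers, y is the direction in which the jaws open and shut (so a half turn about z gives the same grasp; the last joint's range is limited). The gripper opens to 85 mm and grips with 20 to 120 N. Pads are 22 mm wide; open, the fingers measure 114 mm over their backs; the gripper's body (76 mm by 85 mm) begins 54 mm behind the grasp point. The pads swing forward as they close: fully open they stand 13 mm farther back than shut.
Start: joints at [0.991, 0.053, 1.613, -0, 1.476, -0.119], TCP at [0.278, 0.56, 0.248] pointing down, gripper open.
Joint ranges: [-3.01, 3.01], [-1.01, 2.22], [0.06, 2.58], [-1.02, 4.17], [0.09, 2.62], [-3.14, 3.14]. Speed limits (rad/s): [2.57, 2.57, 3.14, 3.14, 3.14, 3.14].

INTERFACE

Orientations are given as a unit quaternion [w, x, y, z].
In Python, from plant import state, grab_frame, camera_model, job_done, find_in, silhouettes, landmark_of gives the robot as it stands.
- The arm moves only by the shell command python3 -m crank 'ROWS'. ROWS is JSON, a list of rows, each an object with "angular": the turn, a rotation vector about the tool's x, y, z each as a share of 5 degrees, from -1 to 1, a list of three; "delta_pos": the shift along the tool's x, y, z each as a share of 3 cm, from -1 to 1, a list of three; "gripper": the opening, from 0 (shut) to 1 (fully open). In form: [{"angular": [ax, ay, az], "delta_pos": [tx, ty, tz], "gripper": gripper}, ...]. A call has 1 to 12 rows; each row shifts and turns the commanded pose from where the row before left it, along the tool's axes as they then stand; what a row does not reach is not made up. A row lasts 1/8 s, in which the tool goes at most 62.5 mm and 10.7 degrees, less where a joint would pass 70% of its speed; a pose out of reach is approached as far as the arm can. A call with a number of a shift or a turn outside -1 to 1 is refused whole. A call with a gripper value outside its range is refused whole. The fingers move at their own pace and stop on an object; the grip force is fixed at half the most. Time passes only in rows, so rows that do not move let the fingers close. It gives the time, the measured TCP pose, the force and the opening at its end, in the units of the state.
- state(): the state, without advancing time (a new reading comes with each control period).
- grab_frame(name): name is "scene" or "top" or "wrist"; returns the picture (420x560x3 uint8, red, green, blue); there is no depth.
- camera_model(name): a dict with "camera_matrix" (3x3 intrinsics, pixels), "dist_coeffs" ([k1, k2, p1, p2, k3] as OpenCV has them; the pictures are not rectified), "rvec" (rotation vector, rad) and "tvec" (3), from world to camera coordinates, as OpenCV has them; the wrist camera has in their place "mount" (4x4, takes a point from camera to tool coordinates, whose origin is the TCP and whose axes are the flange's). Camera axes: x right, y down, z forward; pixel columns grow to the right and rows downward; lengths in m; the calibration is good to about 2 mm. A picture is of the moment at which its call begins: read the wrist's pose just before it. camera_model takes no time and is no camera call.
- job_done(): hands the job in, once; it reports no verdict.
Trained networks look in the newest picture that a camera, given by its name, has taken for a name from the list of things; names that differ only in an ending like _2 or _b are one class to them, and where a whole thing is asked for, a point or a joint stands for the part that bears it (a point fixed in the world has none). Each returns a list of dicts, best first, with "conf" (0 to 1); they miss things now and then, are a little off and sometimes report something else, mostly with a low value. They report only what shows in the picture. A call takes as long as a camera call. They do not tell look-alikes from the thing itself.
- find_in(camera, target): "bbox" ([left, top, right, bottom] in pixels, round what is visible of it).
- silhouettes(camera, target): "mask" (420x560 bool, what is visible of it) and "bbox" ([left, top, right, bottom] in pixels, round what is visible of it).
- landmark_of(camera, target): "pixel" ([column, row] in pixels: a listed point, or the origin of a listed thing).
The state is a dict: "time": time; "joint_pos": joint angles; "joint_vel": joint speeds; "joint_efforts": joint torques, N m; "tool_pos": TCP position; "tool_rot": TCP orientation; "contact_force": force on the tool from outside, world axes, zero at the start; "ft_torque": the same for the moment, N m; "gripper_width": opening from 0.0 (shut) to 1.0 (fully open).
Only numpy, scipy, OpenCV 4.12 (cv2) and the standard library are available. Lean on these libraries where they do the work, as an engineer would, in place of code of your own. Each camera call takes 0.05 s, during which the arm holds its last target.

TASK

Get the oblong glass mould ready for pressing: first push its raised insert straight down until it is fully home on its holder. Then pick up the hand punch from the cork pad, carry it over the box of glass rods, and finish while still holding it upright just above the mould's oblong cavity, about 10 mm clear, centred and lined up with it as if about to go straight in. The punch must never touch the mould, it is not put down at the end, and the rods, the round mould, the jar and the spatula stay where they are.

Things in the scene. Friction and masses are not known exactly. Their poses are not given: they have to be found in the camera images.
- mould: Fixed aluminium holder block of the oblong mould, 100 (x) x 80 (y) x 25 mm high, on the bench; the brass insert stands on it. Origin at the centre of its underside, z up.
- insert (a joint): How far the oblong mould's insert is pushed down, in m: 0 = fully raised (10 mm gap between its plate and the holder), 0.010 = fully home (plate on the holder, its top face 37 mm above the bench). Starts 0 to 4 mm down. It slides straight down only, with friction (about 6 N moves it), has no spring, stays where left and stops hard when home.
- cavity (a point): Centre of the mouth of the oblong cavity, level with the insert's top face; moves with the insert. The insert is a brass plate 90 (x) x 70 (y) x 12 mm thick; the cavity in its middle is 50 (x) x 24 (y) mm, 8 mm deep, with a dark floor. z up.
- rim (a point): A good place to push: the middle of the flat rim on one long side of the cavity (the rim there is 23 mm wide, 90 mm long), on the insert's top face, 23.5 mm to -y from the cavity's centre; axes as the cavity's.
- punch: Loose hand punch, 0.18 to 0.33 kg, standing upright on the cork pad. Bottom to top: dark steel oblong die 46 (x) x 20 (y) x 16 mm, steel shoulder plate 56 x 32 x 6 mm, wooden grip 26 (x) x 20 (y) mm from 22 to 92 mm above the die's face. Origin at the centre of the die's lower face; x along its 46 mm length, z up along the grip. Alike after a half turn.
- pad: Fixed cork pad under the punch, 110 (x) x 90 (y) x 8 mm. Origin at the centre of its underside.
- rod_box: Fixed wooden box of glass rods between the pad and the moulds, 220 (x) x 110 (y) mm, side walls 60 mm and notched end walls 84 mm high. Three loose glass rods lie lengthwise across its end walls. Origin at the centre of its underside, x along its length.
- rod0: Loose glass rod, 10 mm thick, 280 mm long, lying on the box along the box's x, 30 mm to the -y side of its middle, top 85 mm above the bench. Origin at the middle of its underside as laid. Leave alone.
- rod1: Loose glass rod like rod0, along the middle of the box. Leave alone.
- rod2: Loose glass rod like rod0, 30 mm to the +y side. Leave alone.
- round_mould: Another mould, loose, heavy: round holder 84 mm across, brass insert with a round cavity, 37 mm high. Origin at the centre of its underside. Leave alone.
- jar: Loose closed glass jar, 60 mm across, 75 mm high. Origin at the centre of its underside. Leave alone.
- spatula: Loose hand spatula lying on the bench, 180 mm long. Leave alone.
Not all that is in view belongs to the job. Leave any green or purple look-alike of the punch alone. Leave any blue look-alike of the mould alone.

How it is judged:
By the outcome, as a careful person would: the job done as asked, in the order asked, and still so for the second after the job is handed in, while the arm keeps its last pose, push and grip.
It also fails if it takes over 58 s, if anything falls off the work surface, if the arm or the gripper's body presses on something with over 40 N, if the wrist force passes 120 N, or if a joint passes its speed limit or range.

## Working session

There is one attempt and no reset: what is moved stays moved. The work goes in short steps, Python scripts to look and compute and a shell command to move; the robot and the scene stay as the last step left them, time stands still between calls to the robot, and variables do not carry over. Pictures are saved under pics/ and viewed, and the job is handed in when it is done.

```bash
ls; mkdir -p pics; python3 - <<'E'
from plant import *
import cv2
s=state(); print({k:s[k] for k in ('time','tool_pos','tool_rot','gripper_width','contact_force')})
for n in ('scene','top','wrist'):
    im=grab_frame(n); cv2.imwrite(f'pics/{n}0.png',im[:,:,::-1])
    for t in ('mould','punch','cavity','rod_box'):
        print(n,t,[(round(d['conf'],2),[round(float(x)) for x in d['bbox']]) for d in find_in(n,t)])
    print(n,[(t,[(round(d['conf'],2),[round(float(x)) for x in d['pixel']]) for d in landmark_of(n,t)]) for t in ('cavity','punch','rim')])
print(camera_model('wrist'))
E
```

```text
pics
{'time': 0.0, 'tool_pos': array([0.27757648, 0.55931612, 0.24705828]), 'tool_rot': array([-3.52986610e-04,  2.28357151e-01,  9.73576891e-01, -9.61007041e-04]), 'gripper_width': 0.9975266827665942, 'contact_force': array([-0.54646641,  0.58114128,  0.19470004])}
scene mould [(0.9, [178, 181, 199, 211]), (0.56, [188, 209, 216, 235]), (0.47, [370, 230, 395, 265])]
scene punch [(0.9, [374, 194, 396, 224]), (0.89, [343, 204, 361, 237]), (0.61, [408, 189, 424, 217])]
scene cavity [(0.95, [189, 206, 212, 229]), (0.76, [176, 181, 201, 200])]
scene rod_box [(0.7, [281, 191, 336, 259])]
scene [('cavity', [(0.91, [186, 190]), (0.73, [298, 212]), (0.63, [201, 214])]), ('punch', [(0.69, [415, 212]), (0.61, [351, 230]), (0.57, [383, 222])]), ('rim', [(0.63, [190, 217]), (0.57, [179, 192])])]
top mould [(0.94, [389, 289, 433, 335]), (0.74, [371, 223, 409, 268]), (0.45, [233, 153, 287, 261])]
top punch [(0.88, [86, 221, 112, 239]), (0.81, [137, 203, 161, 236]), (0.71, [194, 188, 214, 215])]
top cavity [(0.93, [380, 227, 409, 263]), (0.85, [394, 293, 429, 334])]
top rod_box [(0.82, [231, 152, 29
[... 264 characters left out ...]
punch []
wrist cavity []
wrist rod_box []
wrist [('cavity', []), ('punch', []), ('rim', [])]
{'camera_matrix': array([[332.92404755,   0.        , 281.19429319],
       [  0.        , 332.92404755, 213.10204558],
       [  0.        ,   0.        ,   1.        ]]), 'dist_coeffs': array([0.01831807, 0.        , 0.        , 0.        , 0.        ]), 'mount': array([[-4.21707844e-05, -9.59357850e-01, -2.82192334e-01,
         7.01774535e-02],
       [ 9.99999994e-01, -6.87577739e-05,  8.43131550e-05,
        -1.09468625e-04],
       [-1.00289404e-04, -2.82192329e-01,  9.59357847e-01,
        -1.24672599e-01],
       [ 0.00000000e+00,  0.00000000e+00,  0.00000000e+00,
         1.00000000e+00]])}
```

View images.

```bash
python3 - <<'E'
import cv2
a=cv2.imread('pics/top0.png')[140:350,60:460]; cv2.imwrite('pics/top0c.png',cv2.resize(a,(800,420),interpolation=cv2.INTER_CUBIC))
a=cv2.imread('pics/scene0.png')[160:290,150:450]; cv2.imwrite('pics/scene0c.png',cv2.resize(a,(800,347),interpolation=cv2.INTER_CUBIC))
E
```

```text
(no output)
```

View pics/top0.png

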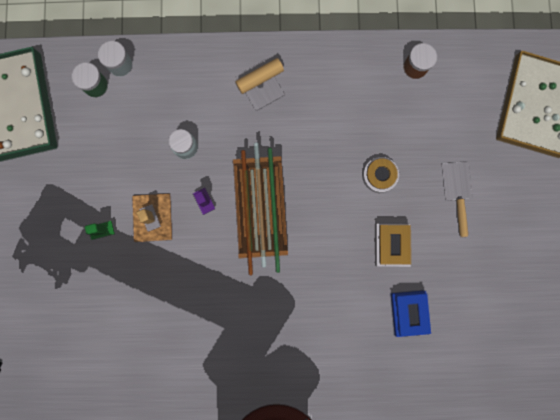

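View pics/wrist0.png

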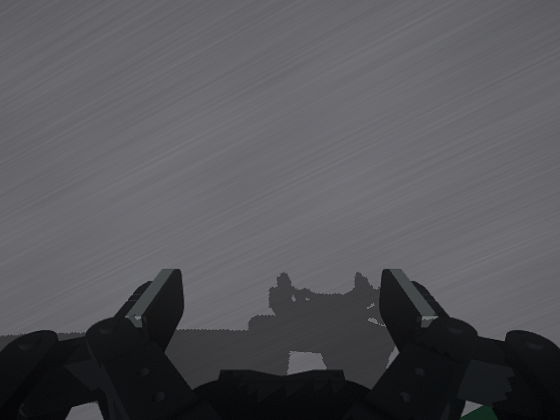

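```bash
sleep 0
```

```text
(no output)
```

View pics/top0c.png

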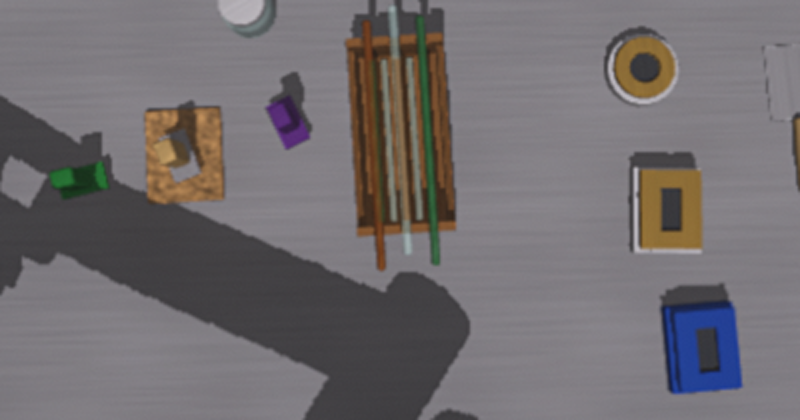

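View pics/scene0c.png

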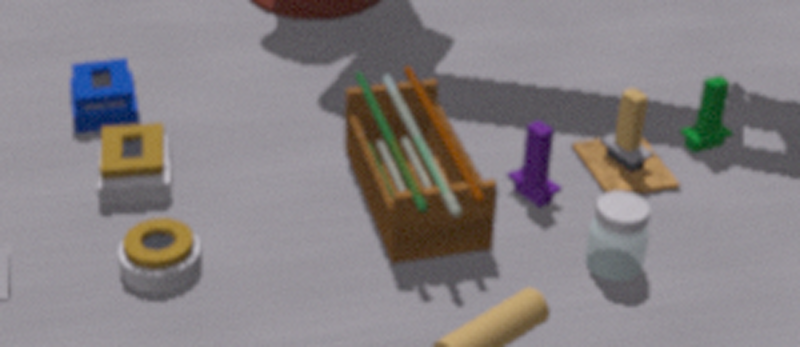

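Top view: there are three punch shapes, green at (100,230), purple at (204,200) and wood/steel on cork at (150,215). The last is the target, being the natural-coloured one on the pad. There are three moulds, blue oblong at (411,314), round at (381,173) and brass oblong on an aluminium holder at (394,245). The last is the target. The crops above confirm both.

```bash
cat > h.py <<'E'
import numpy as np, cv2
from plant import *
from scipy.spatial.transform import Rotation as R
def cam(n,s=None):
    m=camera_model(n);K=m['camera_matrix'];d=m['dist_coeffs']
    if n=='wrist':
        s=s or state();q=s['tool_rot'];Rt=R.from_quat([q[1],q[2],q[3],q[0]]).as_matrix()
        M=np.eye(4);M[:3,:3]=Rt;M[:3,3]=s['tool_pos'];C=M@m['mount']
        return K,d,C[:3,:3].T,-C[:3,:3].T@C[:3,3]
    return K,d,cv2.Rodrigues(np.array(m['rvec'],float))[0],np.array(m['tvec'],float).ravel()
def onplane(c,px,z):
    K,d,r,t=c
    u=cv2.undistortPoints(np.array(px,float).reshape(-1,1,2),K,d).reshape(-1,2)
    o=-r.T@t; out=[]
    for a in u:
        v=r.T@np.array([a[0],a[1],1]); out.append(o+v*(z-o[2])/v[2])
    return np.array(out)
def proj(c,P):
    K,d,r,t=c
    return cv2.projectPoints(np.array(P,float).reshape(-1,3),cv2.Rodrigues(r)[0],t,K,d)[0].reshape(-1,2)
E
python3 - <<'E'
from h import *
np.set_printoptions(precision=4,suppress=True)
t=cam('top'); print('cam',-t[2].T@t[3])
print('cavity',onplane(t,[[394,245]],.045)); print('lm cavity',onplane(t,[[393,248]],.045),'rim',onplane(t,[[407,245]],.045))
print('punch org',onplane(t,[[150,215]],.008)); print('box',onplane(t,[[261,206]],.07))
s=cam('scene'); print('scene cav',onplane(s,[[201,214]],.045),'punch',onplane(s,[[383,222]],.008), 'cam',-s[2].T@s[3])
a=cv2.imread('pics/top0.png')
for n,(x,y) in dict(m=(394,245),p=(152,215)).items():
    cv2.imwrite(f'pics/z{n}.png',cv2.resize(a[y-35:y+35,x-40:x+40],(640,560),interpolation=cv2.INTER_CUBIC))
E
```

```text
cam [ 0.4498 -0.0015  1.2371]
cavity [[ 0.4648 -0.278   0.045 ]]
lm cavity [[ 0.4581 -0.2754  0.045 ]] rim [[ 0.4641 -0.3079  0.045 ]]
punch org [[0.5485 0.2857 0.008 ]]
box [[0.5583 0.0228 0.07  ]]
scene cav [[ 0.4698 -0.2772  0.045 ]] punch [[0.5546 0.2735 0.008 ]] cam [ 1.5476 -0.2363  0.7312]
```

View pics/zm.png

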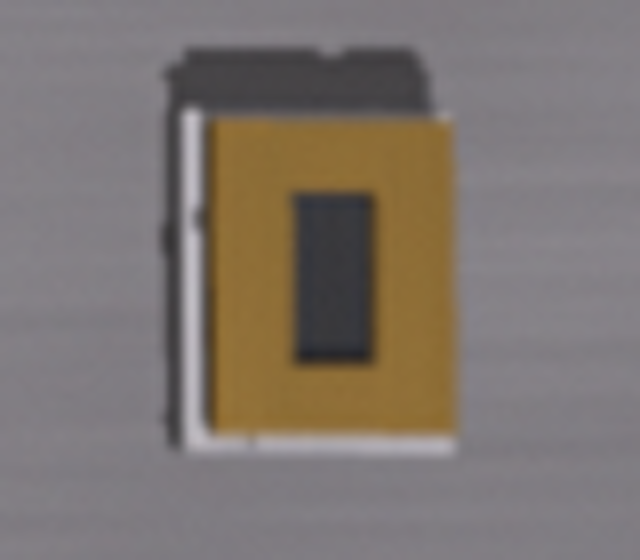

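View pics/zp.png

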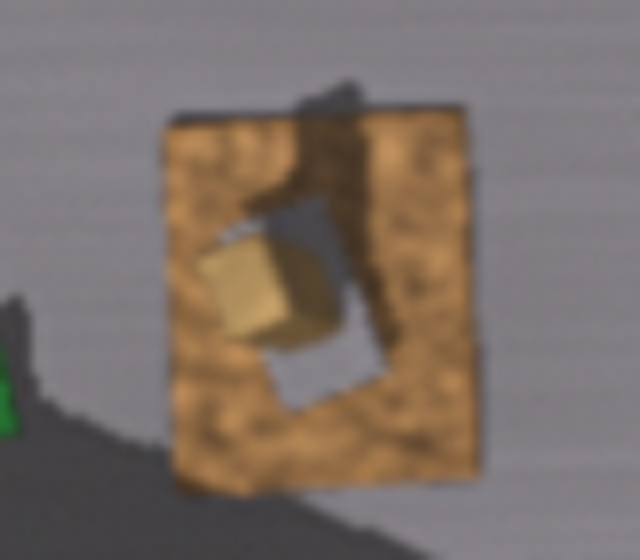

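```bash
python3 -m crank '[{"angular":[0,0,1],"delta_pos":[0,0,0],"gripper":0},{"angular":[0,0,1],"delta_pos":[0,0,0],"gripper":0},{"angular":[0,0,1],"delta_pos":[0,0,0],"gripper":0},{"angular":[0,0,1],"delta_pos":[0,0,0],"gripper":0},{"angular":[0,0,1],"delta_pos":[0,0,0],"gripper":0},{"angular":[0,0,1],"delta_pos":[0,0,0],"gripper":0},{"angular":[0,0,1],"delta_pos":[0,0,0],"gripper":0},{"angular":[0,0,1],"delta_pos":[0,0,0],"gripper":0},{"angular":[0,0,1],"delta_pos":[0,0,0],"gripper":0},{"angular":[0,0,1],"delta_pos":[0,0,0],"gripper":0},{"angular":[0,0,1],"delta_pos":[0,0,0],"gripper":0},{"angular":[0,0,1],"delta_pos":[0,0,0],"gripper":0}]'
cat > st.py <<'E'
from h import *
import sys
np.set_printoptions(precision=4,suppress=True)
s=state();q=s['tool_rot'];r=R.from_quat([q[1],q[2],q[3],q[0]]).as_matrix()
print(round(s['time'],2),s['tool_pos'],'yaw_y',np.degrees(np.arctan2(r[1,1],r[0,1])),'z',r[:,2],'w',s['gripper_width'],'F',s['contact_force'],'j',s['joint_pos'])
if len(sys.argv)>3:
    d=np.array([float(a) for a in sys.argv[1:4]])-s['tool_pos']; print('tool shift /30mm',r.T@d/.03)
E
python3 st.py .465 -.302 .2
```

```text
time: 2.7
tool_pos: [0.2779, 0.5598, 0.2483]
tool_rot: [-0.0, 0.686, 0.728, -0.0]
contact_force: [-0.7, 0.6, -0.3]
gripper_width: 0.003
2.7 [0.2779 0.5598 0.2483] yaw_y 3.4326028061652565 z [-0. -0. -1.] w 0.0025537626940082907 F [-0.7411  0.6056 -0.2943] j [0.991  0.0527 1.6129 0.     1.476  0.9311]
tool shift /30mm [-29.0483   4.5059   1.6102]
```

```bash
python3 -m crank '[{"angular":[0,0,0.68],"delta_pos":[0,1,0],"gripper":0},{"angular":[0,0,0],"delta_pos":[-1,1,0],"gripper":0},{"angular":[0,0,0],"delta_pos":[-1,1,0],"gripper":0},{"angular":[0,0,0],"delta_pos":[-1,1,0],"gripper":0},{"angular":[0,0,0],"delta_pos":[-1,1,0],"gripper":0},{"angular":[0,0,0],"delta_pos":[-1,1,0],"gripper":0},{"angular":[0,0,0],"delta_pos":[-1,0.2,0],"gripper":0},{"angular":[0,0,0],"delta_pos":[-1,0,0],"gripper":0},{"angular":[0,0,0],"delta_pos":[-1,0,0],"gripper":0},{"angular":[0,0,0],"delta_pos":[-1,0,0],"gripper":0},{"angular":[0,0,0],"delta_pos":[-1,0,0],"gripper":0},{"angular":[0,0,0],"delta_pos":[-1,0,0],"gripper":0}]'
python3 -m crank '[{"angular":[0,0,0],"delta_pos":[-1,0,0],"gripper":0},{"angular":[0,0,0],"delta_pos":[-1,0,0],"gripper":0},{"angular":[0,0,0],"delta_pos":[-1,0,0],"gripper":0},{"angular":[0,0,0],"delta_pos":[-1,0,0],"gripper":0},{"angular":[0,0,0],"delta_pos":[-1,0,0],"gripper":0},{"angular":[0,0,0],"delta_pos":[-1,0,0],"gripper":0},{"angular":[0,0,0],"delta_pos":[-1,0,0],"gripper":0},{"angular":[0,0,0],"delta_pos":[-1,0,0],"gripper":0},{"angular":[0,0,0],"delta_pos":[-1,0,0],"gripper":0},{"angular":[0,0,0],"delta_pos":[-1,0,0],"gripper":0},{"angular":[0,0,0],"delta_pos":[-1,0,0],"gripper":0},{"angular":[0,0,0],"delta_pos":[-1,0,0],"gripper":0}]'
python3 -m crank '[{"angular":[0,0,0],"delta_pos":[-1,0,0],"gripper":0},{"angular":[0,0,0],"delta_pos":[-1,0,0],"gripper":0},{"angular":[0,0,0],"delta_pos":[-1,0,0.6],"gripper":0},{"angular":[0,0,0],"delta_pos":[-1,0,1],"gripper":0},{"angular":[0,0,0],"delta_pos":[-1,0,0],"gripper":0},{"angular":[0,0,0],"delta_pos":[-0.7,0,0],"gripper":0},{"angular":[0,0,0],"delta_pos":[0,0,0],"gripper":0}]'
python3 st.py .465 -.302 .2
python3 - <<'E'
from h import *
s=state(); im=grab_frame('wrist'); cv2.imwrite('pics/w1.png',im[:,:,::-1])
c=cam('wrist',s)
for t in ('cavity','rim'):
  for d in landmark_of('wrist',t): print(t,d['conf'],d['pixel'],onplane(c,d['pixel'],.045))
E
```

```text
time: 4.2
tool_pos: [0.4649, 0.2313, 0.2484]
tool_rot: [0.0, 0.706, 0.708, 0.0]
contact_force: [-0.2, -0.6, 0.6]
gripper_width: 0.002
time: 5.7
tool_pos: [0.4662, -0.1288, 0.2485]
tool_rot: [0.0, 0.706, 0.708, 0.0]
contact_force: [0.4, -0.0, 0.5]
gripper_width: 0.003
time: 6.58
tool_pos: [0.467, -0.2999, 0.2009]
tool_rot: [0.0, 0.706, 0.708, 0.0]
contact_force: [0.4, -0.3, 0.2]
gripper_width: 0.003
6.58 [ 0.467  -0.2999  0.2009] yaw_y 0.10643253755084972 z [ 0.0008 -0.0004 -1.    ] w 0.0029307685107147715 F [ 0.3844 -0.253   0.1562] j [-0.7051 -0.0807  1.8251  0.0002  1.3964 -0.707 ]
tool shift /30mm [-0.0688 -0.0679  0.0311]
cavity 0.89 [280.9, 179.0] [[ 0.46822844 -0.28125603  0.045     ]]
cavity 0.59 [102.2, 217.3] [[ 0.31155532 -0.31567342  0.045     ]]
rim 0.75 [104.2, 245.4] [[ 0.30941187 -0.34212101  0.045     ]]
rim 0.59 [278.4, 205.3] [[ 0.46608332 -0.30447805  0.045     ]]
```

View pics/w1.png

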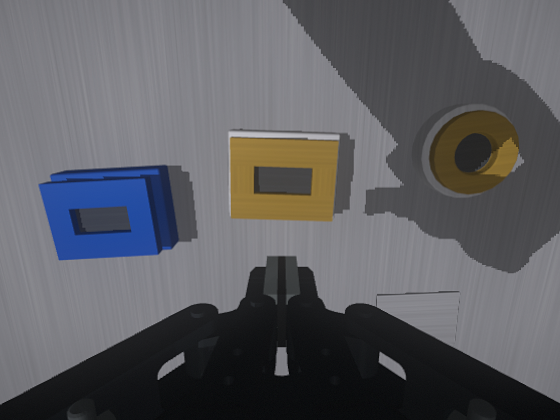

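The wrist view shows the brass mould centred near (283,178), the blue look-alike at (105,215) and the round mould at (475,150). Next I fit the plate and cavity corners.

```bash
python3 - <<'E'
from h import *
from scipy.optimize import least_squares
np.set_printoptions(precision=4,suppress=True)
s=state(); c=cam('wrist',s); im=cv2.imread('pics/w1.png')
roi=im[115:235,215:355]
hsv=cv2.cvtColor(roi,cv2.COLOR_BGR2HSV)
m=cv2.inRange(hsv,(12,110,90),(30,255,255))
cs,h=cv2.findContours(m,cv2.RETR_CCOMP,cv2.CHAIN_APPROX_NONE)
cs=sorted(cs,key=cv2.contourArea)[::-1][:2]
def quad(k,grow):
    pts=k.reshape(-1,2).astype(float); b=cv2.boxPoints(cv2.minAreaRect(k))
    # line fit per side
    cen=b.mean(0);L=[]
    for i in range(4):
        p,q=b[i],b[(i+1)%4];d=(q-p);l=np.linalg.norm(d);d/=l;n=np.array([-d[1],d[0]])
        rel=pts-p; sel=(abs(rel@n)<4)&(rel@d>.12*l)&(rel@d<.88*l)
        vx,vy,x0,y0=cv2.fitLine(pts[sel].astype(np.float32),cv2.DIST_HUBER,0,.01,.01).ravel()
        nn=np.array([-vy,vx]); pp=np.array([x0,y0]); sg=np.sign((pp-cen)@nn); L.append((pp+nn*sg*grow,np.array([vx,vy])))
    out=[]
    for i in range(4):
        (p,d),(q,e)=L[i],L[(i+1)%4]; t=np.linalg.solve(np.c_[d,-e],q-p); out.append(p+d*t[0])
    o=np.array(out)+[215,115]
    up=o[np.argsort(o[:,1])]; a=up[:2][np.argsort(up[:2,0])]; b2=up[2:][np.argsort(up[2:,0])]
    return np.r_[a,b2]
P=quad(cs[0],.5); C=quad(cs[1],-.5); print(P,C)
def model(v,w,d):
    x,y,z,th=v; l=np.array([[-w/2,d/2],[w/2,d/2],[-w/2,-d/2],[w/2,-d/2]])
    rr=np.array([[np.cos(th),-np.sin(th)],[np.sin(th),np.cos(th)]]); g=l@rr.T+[x,y]
    return np.c_[g,np.full(4,z)]
for nm,f in dict(both=lambda v:np.r_[proj(c,model(v,.09,.07))-P,proj(c,model(v,.05,.024))-C].ravel(),
 plate=lambda v:(proj(c,model(v,.09,.07))-P).ravel(),cav=lambda v:(proj(c,model(v,.05,.024))-C).ravel()).items():
    r=least_squares(f,[.466,-.28,.045,0]); print(nm,r.x[:3],np.degrees(r.x[3]),'res',np.abs(r.fun).max())
# top
a=cam('top'); pl=np.array([[210,120],[452,120],[213,432],[458,435]])/8+[354,210]
g=onplane(a,pl,.045);print('top',g.mean(0),np.degrees(np.arctan2(*(g[0]-g[2])[[1,0]])),np.degrees(np.arctan2(*(g[1]-g[3])[[1,0]])),np.linalg.norm(g[0]-g[2]),np.linalg.norm(g[0]-g[1]))
E
```

```text
[[230.5    136.7593]
 [338.0894 140.365 ]
 [230.5    217.448 ]
 [331.5529 220.5962]] [[253.5    166.0394]
 [311.6948 167.7894]
 [253.5    193.0209]
 [310.1068 194.7499]]
both [ 0.4696 -0.2814  0.0413] -1.7337679954796021 res 0.5856754835589015
plate [ 0.4698 -0.2811  0.0419] -1.7839678615918872 res 0.4090691903143977
cav [ 0.4694 -0.282   0.0388] -1.5044591090856554 res 0.13270106819135208
top [ 0.4658 -0.2819  0.045 ] -1.5993567998927325 -1.3081201448008073 0.0887467843220324 0.06972701085951316
```

```bash
python3 -m crank '[{"angular":[0,0,0.2],"delta_pos":[-0.17,0.07,1],"gripper":0},{"angular":[0,0,0],"delta_pos":[0,0,1],"gripper":0},{"angular":[0,0,0],"delta_pos":[0,0,1],"gripper":0},{"angular":[0,0,0],"delta_pos":[0,0,0.8],"gripper":0},{"angular":[0,0,0],"delta_pos":[0,0,0.4],"gripper":0},{"angular":[0,0,0],"delta_pos":[0,0,0],"gripper":0}]'
python3 - <<'E'
from h import *
im=grab_frame('wrist'); cv2.imwrite('pics/w2.png',im[:,:,::-1])
E
```

```text
time: 7.48
tool_pos: [0.4688, -0.3031, 0.0739]
tool_rot: [-0.001, 0.712, 0.702, -0.0]
contact_force: [-0.0, -0.3, 0.6]
gripper_width: 0.003
```

View pics/w2.png

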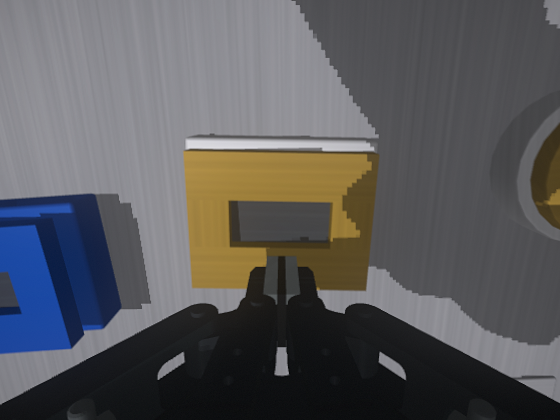

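The fingers stand above the near rim, with tips around (282,258). I lower them gently.

```bash
python3 -m crank '[{"angular":[0,0,0],"delta_pos":[-0.06,0,0.2],"gripper":0},{"angular":[0,0,0],"delta_pos":[0,0,0.15],"gripper":0},{"angular":[0,0,0],"delta_pos":[0,0,0],"gripper":0}]'
python3 -m crank '[{"angular":[0,0,0],"delta_pos":[0,0,0.1],"gripper":0},{"angular":[0,0,0],"delta_pos":[0,0,0],"gripper":0}]'
python3 -m crank '[{"angular":[0,0,0],"delta_pos":[0,0,0.1],"gripper":0},{"angular":[0,0,0],"delta_pos":[0,0,0],"gripper":0}]'
```

```text
time: 7.9
tool_pos: [0.4687, -0.3056, 0.0635]
tool_rot: [-0.0, 0.712, 0.702, -0.0]
contact_force: [0.1, -0.4, -0.0]
gripper_width: -0.002
time: 8.15
tool_pos: [0.4692, -0.3059, 0.0611]
tool_rot: [0.0, 0.712, 0.702, 0.0]
contact_force: [0.4, -0.2, 0.2]
gripper_width: -0.005
time: 8.4
tool_pos: [0.4692, -0.306, 0.0585]
tool_rot: [0.0, 0.712, 0.702, -0.0]
contact_force: [-1.1, 0.5, 5.0]
gripper_width: -0.002
```

```bash
python3 -m crank '[{"angular":[0,0,0],"delta_pos":[0,0,0.1],"gripper":0},{"angular":[0,0,0],"delta_pos":[0,0,0],"gripper":0}]'
python3 -m crank '[{"angular":[0,0,0],"delta_pos":[0,0,0.07],"gripper":0},{"angular":[0,0,0],"delta_pos":[0,0,0],"gripper":0}]'
python3 -m crank '[{"angular":[0,0,0],"delta_pos":[0,0,0.05],"gripper":0},{"angular":[0,0,0],"delta_pos":[0,0,0],"gripper":0}]'
```

```text
time: 8.65
tool_pos: [0.4692, -0.3059, 0.0554]
tool_rot: [0.0, 0.712, 0.702, -0.0]
contact_force: [-1.6, 1.0, 5.2]
gripper_width: 0.0
time: 8.9
tool_pos: [0.4693, -0.306, 0.054]
tool_rot: [0.0, 0.712, 0.702, -0.0]
contact_force: [-2.5, 1.8, 9.2]
gripper_width: 0.002
time: 9.15
tool_pos: [0.4693, -0.306, 0.054]
tool_rot: [-0.0, 0.712, 0.702, -0.0]
contact_force: [-6.3, 4.2, 17.6]
gripper_width: -0.007
```

The insert stopped at TCP z 0.0540, so the tips are at 0.037. Force went from 9 to 18 N with no motion, which means it is home. I retreat and re-measure the mould.

```bash
python3 -m crank '[{"angular":[0,0,0],"delta_pos":[0,0,-0.4],"gripper":0},{"angular":[0,0,0],"delta_pos":[0,0,-1],"gripper":0},{"angular":[0,0,0],"delta_pos":[0,0,-1],"gripper":0},{"angular":[0,0,0],"delta_pos":[-0.5,0,-0.6],"gripper":0},{"angular":[0,0,0],"delta_pos":[-0.5,0,0],"gripper":0},{"angular":[0,0,0],"delta_pos":[0,0,0],"gripper":0},{"angular":[0,0,0],"delta_pos":[0,0,0],"gripper":0}]'
cat > mould.py <<'E'
from h import *
from scipy.optimize import least_squares
np.set_printoptions(precision=4,suppress=True)
s=state(); im=grab_frame('wrist'); im=np.ascontiguousarray(im[:,:,::-1]); cv2.imwrite('pics/w3.png',im); c=cam('wrist',s)
hsv=cv2.cvtColor(im,cv2.COLOR_BGR2HSV)
m=cv2.inRange(hsv,(12,110,60),(30,255,255)); m[:,380:]=0
cs,h=cv2.findContours(m,cv2.RETR_CCOMP,cv2.CHAIN_APPROX_NONE)
cs=sorted(cs,key=cv2.contourArea)[::-1][:2]
def quad(k,grow):
    pts=k.reshape(-1,2).astype(float); b=cv2.boxPoints(cv2.minAreaRect(k)); cen=b.mean(0);L=[]
    for i in range(4):
        p,q=b[i],b[(i+1)%4];d=(q-p);l=np.linalg.norm(d);d/=l;n=np.array([-d[1],d[0]])
        rel=pts-p; sel=(abs(rel@n)<5)&(rel@d>.12*l)&(rel@d<.88*l)
        vx,vy,x0,y0=cv2.fitLine(pts[sel].astype(np.float32),cv2.DIST_HUBER,0,.01,.01).ravel()
        nn=np.array([-vy,vx]); pp=np.array([x0,y0]); sg=np.sign((pp-cen)@nn); L.append((pp+nn*sg*grow,np.array([vx,vy])))
    out=[]
    for i in range(4):
        (p,d),(q,e)=L[i],L[(i+1)%4]; t=np.linalg.solve(np.c_[d,-e],q-p); out.append(p+d*t[0])
    o=np.array(out); up=o[np.argsort(o[:,1])]; a=up[:2][np.argsort(up[:2,0])]; b2=up[2:][np.argsort(up[2:,0])]
    return np.r_[a,b2]
P=quad(cs[0],.5); C=quad(cs[1],-.5); print(P,C)
def model(v,w,d):
    x,y,z,th=v; l=np.array([[-w/2,d/2],[w/2,d/2],[-w/2,-d/2],[w/2,-d/2]])
    rr=np.array([[np.cos(th),-np.sin(th)],[np.sin(th),np.cos(th)]]); g=l@rr.T+[x,y]
    return np.c_[g,np.full(4,z)]
for nm,f in dict(both=lambda v:np.r_[proj(c,model(v,.09,.07))-P,proj(c,model(v,.05,.024))-C].ravel(),
 plate=lambda v:(proj(c,model(v,.09,.07))-P).ravel(),cav=lambda v:(proj(c,model(v,.05,.024))-C).ravel()).items():
    r=least_squares(f,[.466,-.28,.037,0]); print(nm,r.x[:3],np.degrees(r.x[3]),'res',np.abs(r.fun).max())
    r=least_squares(lambda v:f([v[0],v[1],.037,v[2]]),[.466,-.28,0]); print(nm,'z=.037',r.x[:2],np.degrees(r.x[2]),'res',np.abs(r.fun).max())
E
python3 mould.py; python3 st.py
```

```text
time: 10.02
tool_pos: [0.4676, -0.3352, 0.1393]
tool_rot: [-0.002, 0.712, 0.702, 0.0]
contact_force: [-0.0, -0.2, 0.5]
gripper_width: 0.002
[[212.5328  89.0666]
 [351.9909  90.9269]
 [216.6608 194.0782]
 [344.2519 195.8681]] [[244.5    126.5   ]
 [318.2197 126.5   ]
 [244.5    161.3406]
 [316.3488 161.847 ]]
both [ 0.4695 -0.2833  0.0334] -1.6010434530415785 res 0.9705201109243262
both z=.037 [ 0.4695 -0.2831] -1.60076410033072 res 1.3703117554336472
plate [ 0.4696 -0.2834  0.0342] -1.677315750817692 res 0.3925934766231336
plate z=.037 [ 0.4697 -0.2833] -1.6771795202938906 res 1.0707197543562188
cav [ 0.4693 -0.2833  0.0304] -1.2624971633923456 res 0.5307310335522288
cav z=.037 [ 0.4694 -0.2828] -1.261543273977125 res 1.3970404992562635
10.07 [ 0.4678 -0.335   0.1395] yaw_y -0.8129898430152572 z [-0.0021  0.0022 -1.    ] w 0.0019148116759320068 F [-0.7204 -1.0777 -0.5473] j [-0.7509  0.0293  1.8246  0.0002  1.2907 -0.7368]
```

View pics/w3.png

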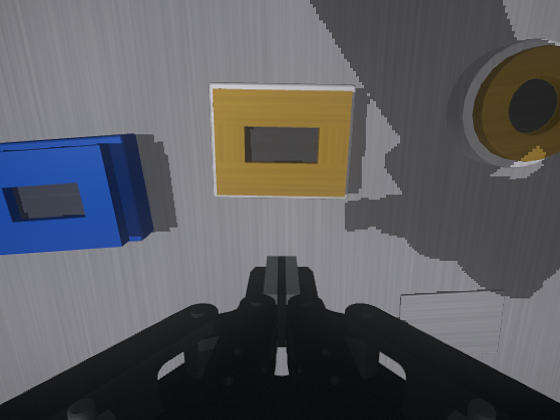

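```bash
python3 - <<'E'
from h import *
np.set_printoptions(precision=4,suppress=True)
t=cam('top'); f=lambda p:np.array(p,float)/8+[112,180]
a=onplane(t,f([[388,372],[292,411],[215,243],[322,197]]),.03); print(a,a.mean(0),np.linalg.norm(a-np.roll(a,1,0),axis=1))
d=(a[2]+a[3]-a[0]-a[1]);print('yaw',np.degrees(np.arctan2(d[1],d[0])))
b=onplane(t,f([[199,262],[262,235],[290,315],[228,342]]),.1); print(b,b.mean(0),np.linalg.norm(b-np.roll(b,1,0),axis=1))
d=b[0]+b[1]-b[2]-b[3];print('yaw',np.degrees(np.arctan2(d[1],d[0])))
E
python3 st.py .545 .24 .22
```

```text
[[0.5196 0.2563 0.03  ]
 [0.509  0.2841 0.03  ]
 [0.5581 0.3064 0.03  ]
 [0.5707 0.2753 0.03  ]] [0.5394 0.2805 0.03  ] [0.0545 0.0298 0.0539 0.0336]
yaw 22.361826453578473
[[0.5467 0.2929 0.1   ]
 [0.5537 0.2757 0.1   ]
 [0.5317 0.268  0.1   ]
 [0.5247 0.285  0.1   ]] [0.5392 0.2804 0.1   ] [0.0234 0.0186 0.0233 0.0183]
yaw 19.443789962998473
10.07 [ 0.4678 -0.335   0.1395] yaw_y -0.8129898430152572 z [-0.0021  0.0022 -1.    ] w 0.0019148116759320068 F [-0.7204 -1.0777 -0.5473] j [-0.7509  0.0293  1.8246  0.0002  1.2907 -0.7368]
tool shift /30mm [19.2086  2.296  -2.6485]
```

```bash
python3 -m crank '[{"angular":[0,0,0],"delta_pos":[0,0,-1],"gripper":0},{"angular":[0,0,0],"delta_pos":[1,0.2,-1],"gripper":0},{"angular":[0,0,0],"delta_pos":[1,0.2,-0.65],"gripper":0},{"angular":[0,0,0],"delta_pos":[1,0.2,0],"gripper":0},{"angular":[0,0,0],"delta_pos":[1,0.2,0],"gripper":0},{"angular":[0,0,0],"delta_pos":[1,0.2,0],"gripper":0},{"angular":[0,0,0],"delta_pos":[1,0.2,0],"gripper":0},{"angular":[0,0,0],"delta_pos":[1,0.2,0],"gripper":0},{"angular":[0,0,0],"delta_pos":[1,0.2,0],"gripper":0},{"angular":[0,0,0],"delta_pos":[1,0.2,0],"gripper":0},{"angular":[0,0,0],"delta_pos":[1,0.2,0],"gripper":0},{"angular":[0,0,0],"delta_pos":[1,0.2,0],"gripper":0}]'
python3 -m crank '[{"angular":[0,0,0],"delta_pos":[1,0.1,0],"gripper":1},{"angular":[0,0,0],"delta_pos":[1,0,0],"gripper":1},{"angular":[0,0,0],"delta_pos":[1,0,0],"gripper":1},{"angular":[0,0,0],"delta_pos":[1,0,0],"gripper":1},{"angular":[0,0,0],"delta_pos":[1,0,0],"gripper":1},{"angular":[0,0,0],"delta_pos":[1,0,0],"gripper":1},{"angular":[0,0,0],"delta_pos":[1,0,0],"gripper":1},{"angular":[0,0,-1],"delta_pos":[0.8,0,0],"gripper":1},{"angular":[0,0,-1],"delta_pos":[0,0,0],"gripper":1},{"angular":[0,0,-1],"delta_pos":[0,0,0],"gripper":1},{"angular":[0,0,-1],"delta_pos":[0,0,0],"gripper":1},{"angular":[0,0,-0.2],"delta_pos":[0,0,0],"gripper":1}]'
python3 -m crank '[{"angular":[0,0,0],"delta_pos":[0,0,0],"gripper":1},{"angular":[0,0,0],"delta_pos":[0,0,0],"gripper":1}]'
python3 st.py .5395 .2805 .2
python3 - <<'E'
from h import *
s=state(); im=grab_frame('wrist'); cv2.imwrite('pics/w4.png',im[:,:,::-1])
c=cam('wrist',s)
for d in landmark_of('wrist','punch'): print(d['conf'],d['pixel'],onplane(c,d['pixel'],.008))
E
```

```text
time: 11.58
tool_pos: [0.5387, -0.0052, 0.2198]
tool_rot: [-0.001, 0.712, 0.702, -0.0]
contact_force: [-0.4, 0.4, 0.2]
gripper_width: -0.004
time: 13.08
tool_pos: [0.5448, 0.2275, 0.2198]
tool_rot: [-0.001, 0.572, 0.82, -0.001]
contact_force: [0.1, 0.5, -0.6]
gripper_width: 0.997
time: 13.32
tool_pos: [0.5453, 0.2273, 0.2205]
tool_rot: [-0.0, 0.572, 0.82, -0.0]
contact_force: [-0.0, -0.4, -0.5]
gripper_width: 1.002
13.32 [0.5453 0.2273 0.2205] yaw_y 20.16448512073705 z [-0.0003 -0.0001 -1.    ] w 1.0019749871368508 F [-0.0407 -0.4171 -0.5188] j [ 0.2691 -0.0093  1.7226  0.      1.4286 -0.0829]
tool shift /30mm [1.7295 0.431  0.6836]
0.86 [318.2, 1.6] [[0.51953189 0.39498158 0.008     ]]
0.82 [297.0, 139.4] [[0.54446282 0.27759937 0.008     ]]
0.61 [291.7, 257.7] [[0.5844294  0.15682583 0.008     ]]
```

View pics/w4.png

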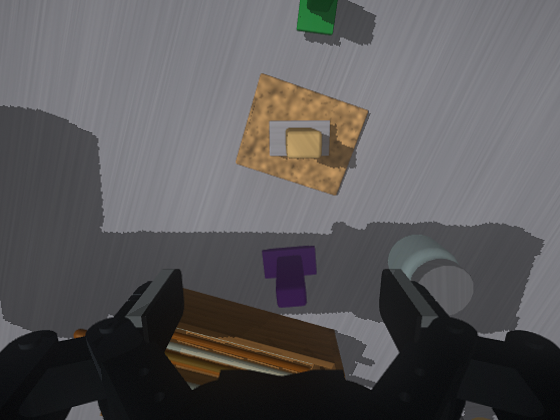

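The wrist view shows the wooden punch on cork at (300,140), with green (315,15) and purple (290,275) elsewhere and the jar at right (440,285).

```bash
python3 - <<'E'
from h import *
a=cv2.imread('pics/w4.png')[105:175,255:345]; cv2.imwrite('pics/w4c.png',cv2.resize(a,(720,560),interpolation=cv2.INTER_CUBIC))
E
```

```text
(no output)
```

View pics/w4c.png

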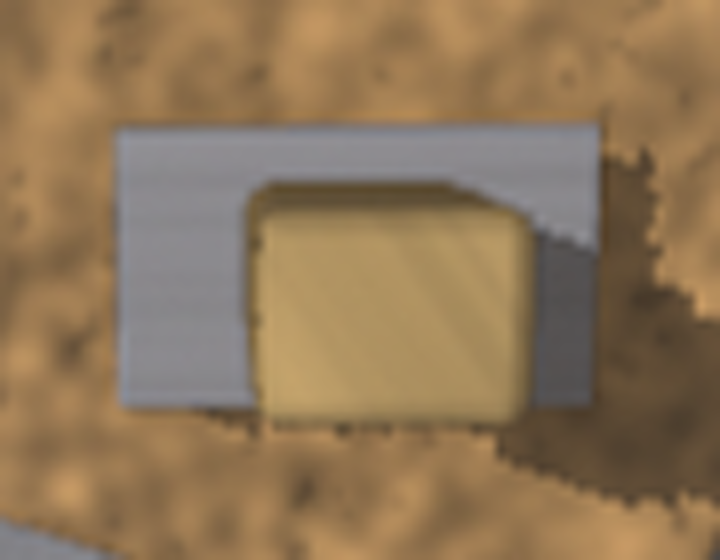

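```bash
python3 - <<'E'
from h import *
np.set_printoptions(precision=4,suppress=True)
c=cam('wrist'); f=lambda p:np.array(p,float)/8+[255,105]
a=onplane(c,f([[117,126],[600,124],[593,408],[120,408]]),.03); print(a.mean(0),np.linalg.norm(a-np.roll(a,1,0),axis=1))
for i,j in((0,1),(3,2)): d=a[j]-a[i];print('yaw',np.degrees(np.arctan2(d[1],d[0])))
b=onplane(c,f([[252,206],[533,206],[523,425],[259,425]]),.1); print(b.mean(0),np.linalg.norm(b-np.roll(b,1,0),axis=1))
for i,j in((0,1),(3,2)): d=b[j]-b[i];print('yaw',np.degrees(np.arctan2(d[1],d[0])))
g=(a.mean(0)+b.mean(0))/2; print(g)
E
python3 st.py .5395 .2805 .07
```

```text
[0.5452 0.2802 0.03  ] [0.0318 0.055  0.0321 0.0555]
yaw 20.368033255532875
yaw 20.153193501331916
[0.5445 0.2803 0.1   ] [0.0195 0.0251 0.0194 0.0242]
yaw 20.137183029847755
yaw 20.149532375561094
[0.5448 0.2803 0.065 ]
13.43 [0.5453 0.2273 0.2207] yaw_y 20.173316366686777 z [-0.0001  0.     -1.    ] w 0.998177559863812 F [-0.5669 -0.1752 -0.4118] j [ 0.269  -0.0094  1.7225  0.      1.4286 -0.0831]
tool shift /30mm [1.731  0.4288 5.0217]
```

```bash
python3 st.py .545 .2803 .068
```

```text
13.43 [0.5453 0.2273 0.2207] yaw_y 20.173316366686777 z [-0.0001  0.     -1.    ] w 0.998177559863812 F [-0.5669 -0.1752 -0.4118] j [ 0.269  -0.0094  1.7225  0.      1.4286 -0.0831]
tool shift /30mm [1.6615 0.5986 5.0884]
```

```bash
python3 -m crank '[{"angular":[0,0,0],"delta_pos":[0.8,0.3,0],"gripper":1},{"angular":[0,0,0],"delta_pos":[0.86,0.3,0],"gripper":1},{"angular":[0,0,0],"delta_pos":[0,0,1],"gripper":1},{"angular":[0,0,0],"delta_pos":[0,0,1],"gripper":1},{"angular":[0,0,0],"delta_pos":[0,0,0],"gripper":1}]'
python3 st.py .545 .2803 .068
python3 - <<'E'
from h import *
im=grab_frame('wrist'); cv2.imwrite('pics/w5.png',im[:,:,::-1])
E
```

```text
time: 14.05
tool_pos: [0.5432, 0.2796, 0.1575]
tool_rot: [-0.002, 0.572, 0.82, -0.003]
contact_force: [0.1, 0.6, 0.0]
gripper_width: 0.999
14.05 [0.5432 0.2796 0.1575] yaw_y 20.187126164481587 z [-0.0059 -0.0022 -1.    ] w 0.9988490049061218 F [0.1332 0.6026 0.0148] j [0.3536 0.0946 1.7242 0.     1.329  0.0013]
tool shift /30mm [0.0012 0.0844 2.9824]
```

View pics/w5.png

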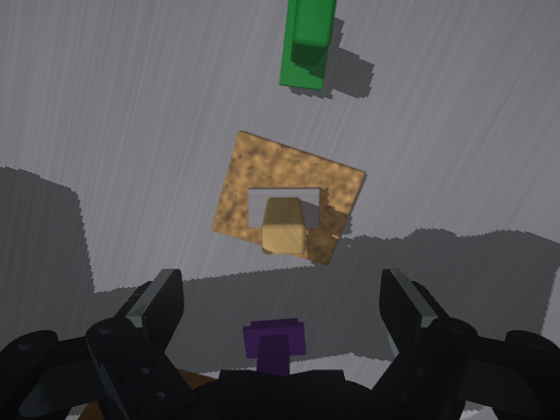

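The grip sits centred between the jaws at (284,240). I descend.

```bash
python3 -m crank '[{"angular":[0,0,0],"delta_pos":[0,0,0.8],"gripper":1},{"angular":[0,0,0],"delta_pos":[0,0,0.8],"gripper":1},{"angular":[0,0,0],"delta_pos":[0,0,0.8],"gripper":1},{"angular":[0,0,0],"delta_pos":[0,0,0.58],"gripper":1},{"angular":[0,0,0],"delta_pos":[0,0,0],"gripper":1},{"angular":[0,0,0],"delta_pos":[0,0,0],"gripper":1}]'
python3 st.py .545 .2803 .068
python3 - <<'E'
from h import *
im=grab_frame('wrist'); cv2.imwrite('pics/w6.png',im[:,:,::-1])
E
```

```text
time: 14.85
tool_pos: [0.5461, 0.2806, 0.0728]
tool_rot: [0.001, 0.572, 0.82, 0.001]
contact_force: [-0.3, 1.1, -0.1]
gripper_width: 0.998
14.85 [0.5461 0.2806 0.0728] yaw_y 20.193699695734324 z [ 0.0021  0.0008 -1.    ] w 0.9978534184284128 F [-0.2521  1.0894 -0.0895] j [ 0.3535  0.1926  1.7698 -0.      1.177   0.0011]
tool shift /30mm [ 0.0029 -0.0366  0.1598]
```

View pics/w6.png

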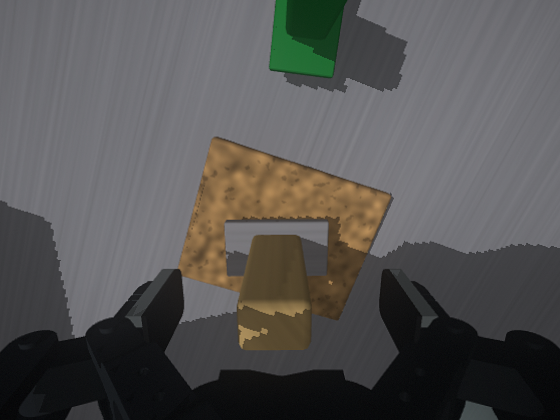

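```bash
python3 -m crank '[{"angular":[0,0,0],"delta_pos":[0,0,0.15],"gripper":1},{"angular":[0,0,0],"delta_pos":[0,0,0],"gripper":1},{"angular":[0,0,0],"delta_pos":[0,0,0],"gripper":0},{"angular":[0,0,0],"delta_pos":[0,0,0],"gripper":0},{"angular":[0,0,0],"delta_pos":[0,0,0],"gripper":0},{"angular":[0,0,0],"delta_pos":[0,0,0],"gripper":0},{"angular":[0,0,0],"delta_pos":[0,0,0],"gripper":0},{"angular":[0,0,0],"delta_pos":[0,0,0],"gripper":0},{"angular":[0,0,0],"delta_pos":[0,0,0],"gripper":0},{"angular":[0,0,0],"delta_pos":[0,0,0],"gripper":0}]'; python3 st.py
```

```text
time: 16.15
tool_pos: [0.545, 0.2802, 0.0669]
tool_rot: [-0.0, 0.572, 0.82, -0.0]
contact_force: [-2.6, -1.4, 2.2]
gripper_width: 0.294
16.15 [0.545  0.2802 0.0669] yaw_y 20.198333917444046 z [-0.0002 -0.0001 -1.    ] w 0.2936743680329634 F [-2.6427 -1.3557  2.226 ] j [ 0.3535  0.1995  1.7731 -0.      1.1693  0.001 ]
```

```bash
python3 -m crank '[{"angular":[0,0,0],"delta_pos":[0,0,-0.3],"gripper":0},{"angular":[0,0,0],"delta_pos":[0,0,-0.7],"gripper":0},{"angular":[0,0,0],"delta_pos":[0,0,-1],"gripper":0},{"angular":[0,0,0],"delta_pos":[0,0,-1],"gripper":0},{"angular":[0,0,0],"delta_pos":[0,0,-1],"gripper":0},{"angular":[0,0,0],"delta_pos":[0,0,-0.8],"gripper":0},{"angular":[0,0,0],"delta_pos":[0,0,0],"gripper":0},{"angular":[0,0,0],"delta_pos":[0,0,0],"gripper":0}]'; python3 st.py .4695 -.283 .21
python3 - <<'E'
from h import *
im=grab_frame('wrist'); cv2.imwrite('pics/w7.png',im[:,:,::-1])
E
```

```text
time: 17.15
tool_pos: [0.5447, 0.2801, 0.2103]
tool_rot: [-0.0, 0.572, 0.82, -0.0]
contact_force: [0.7, 0.5, -3.8]
gripper_width: 0.295
17.15 [0.5447 0.2801 0.2103] yaw_y 20.199260993635303 z [-0.0007 -0.0003 -1.    ] w 0.2953493686257707 F [ 0.6517  0.5292 -3.8267] j [ 0.3536  0.0496  1.6803 -0.      1.4125  0.001 ]
tool shift /30mm [-16.7514  -8.8329   0.0154]
```

View pics/w7.png

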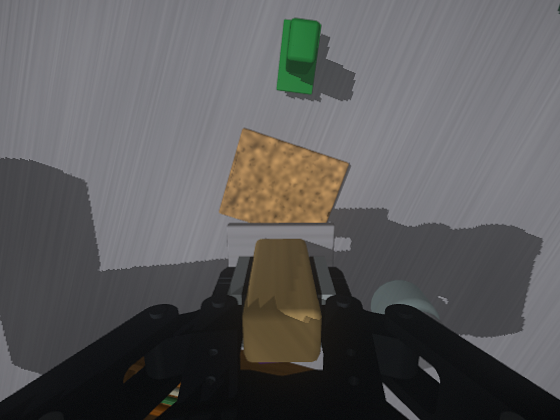

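```bash
python3 -m crank '[{"angular":[0,0,0.4],"delta_pos":[0,0,0],"gripper":0},{"angular":[0,0,0.9],"delta_pos":[0,0,0],"gripper":0},{"angular":[0,0,0.9],"delta_pos":[0,0,0],"gripper":0},{"angular":[0,0,0.9],"delta_pos":[0,0,0],"gripper":0},{"angular":[0,0,0.8],"delta_pos":[0,0,0],"gripper":0},{"angular":[0,0,0.46],"delta_pos":[0,0,0],"gripper":0},{"angular":[0,0,0],"delta_pos":[0,0,0],"gripper":0}]'; python3 st.py .4695 -.283 .21
```

```text
time: 18.08
tool_pos: [0.5447, 0.2801, 0.2098]
tool_rot: [-0.0, 0.717, 0.697, -0.001]
contact_force: [0.6, -0.6, -3.1]
gripper_width: 0.293
18.07 [0.5447 0.2801 0.2098] yaw_y -1.6222884527041157 z [-0.0016 -0.0005 -1.    ] w 0.29344306427340483 F [ 0.5758 -0.6482 -3.128 ] j [0.3535 0.0506 1.6801 0.     1.4126 0.3818]
tool shift /30mm [-18.8342  -1.974    0.006 ]
```

```bash
python3 -m crank '[{"angular":[0,0,0],"delta_pos":[-0.3,0,0],"gripper":0},{"angular":[0,0,0],"delta_pos":[-0.6,0,0],"gripper":0},{"angular":[0,0,0],"delta_pos":[-0.9,-0.1,0],"gripper":0},{"angular":[0,0,0],"delta_pos":[-0.9,-0.1,0],"gripper":0},{"angular":[0,0,0],"delta_pos":[-0.9,-0.1,0],"gripper":0},{"angular":[0,0,0],"delta_pos":[-0.9,-0.1,0],"gripper":0},{"angular":[0,0,0],"delta_pos":[-0.9,-0.1,0],"gripper":0},{"angular":[0,0,0],"delta_pos":[-0.9,-0.1,0],"gripper":0},{"angular":[0,0,0],"delta_pos":[-0.9,-0.1,0],"gripper":0},{"angular":[0,0,0],"delta_pos":[-0.9,-0.1,0],"gripper":0},{"angular":[0,0,0],"delta_pos":[-0.9,-0.1,0],"gripper":0},{"angular":[0,0,0],"delta_pos":[-0.9,-0.1,0],"gripper":0}]'
python3 -m crank '[{"angular":[0,0,0],"delta_pos":[-0.9,-0.1,0],"gripper":0},{"angular":[0,0,0],"delta_pos":[-0.9,-0.1,0],"gripper":0},{"angular":[0,0,0],"delta_pos":[-0.9,-0.1,0],"gripper":0},{"angular":[0,0,0],"delta_pos":[-0.9,-0.2,0],"gripper":0},{"angular":[0,0,0],"delta_pos":[-0.9,-0.2,0],"gripper":0},{"angular":[0,0,0],"delta_pos":[-0.9,-0.2,0],"gripper":0},{"angular":[0,0,0],"delta_pos":[-0.9,-0.1,0],"gripper":0},{"angular":[0,0,0],"delta_pos":[-0.9,0,0],"gripper":0},{"angular":[0,0,0],"delta_pos":[-0.9,0,0],"gripper":0},{"angular":[0,0,0],"delta_pos":[-0.6,0,0],"gripper":0},{"angular":[0,0,0],"delta_pos":[-0.2,0,0],"gripper":0},{"angular":[0,0,0],"delta_pos":[0,0,0],"gripper":0}]'
python3 -m crank '[{"angular":[0,0,0],"delta_pos":[0,0,0],"gripper":0},{"angular":[0,0,0],"delta_pos":[0,0,0],"gripper":0}]'
python3 st.py .4695 -.283 .21
python3 - <<'E'
from h import *
for n in('wrist','top','scene'):
    im=grab_frame(n); cv2.imwrite(f'pics/{n}8.png',im[:,:,::-1])
E
```

```text
time: 19.58
tool_pos: [0.5061, -0.0176, 0.2109]
tool_rot: [0.0, 0.717, 0.697, -0.0]
contact_force: [0.7, 0.5, -2.9]
gripper_width: 0.299
time: 21.08
tool_pos: [0.4691, -0.2818, 0.2107]
tool_rot: [-0.0, 0.717, 0.697, 0.0]
contact_force: [-0.4, 0.4, -3.5]
gripper_width: 0.298
time: 21.32
tool_pos: [0.4695, -0.2811, 0.2108]
tool_rot: [-0.0, 0.717, 0.698, 0.0]
contact_force: [-0.2, 0.2, -2.2]
gripper_width: 0.293
21.32 [ 0.4695 -0.2811  0.2108] yaw_y -1.5403903868507596 z [ 0.      0.0001 -1.    ] w 0.2932751736178799 F [-0.2314  0.2183 -2.1593] j [-0.6756 -0.1073  1.8329  0.0001  1.416  -0.6488]
tool shift /30mm [-0.0617  0.002   0.0269]
```

View pics/wrist8.png

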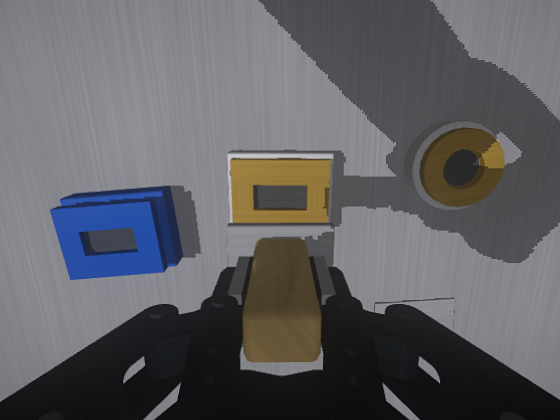

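View pics/scene8.png

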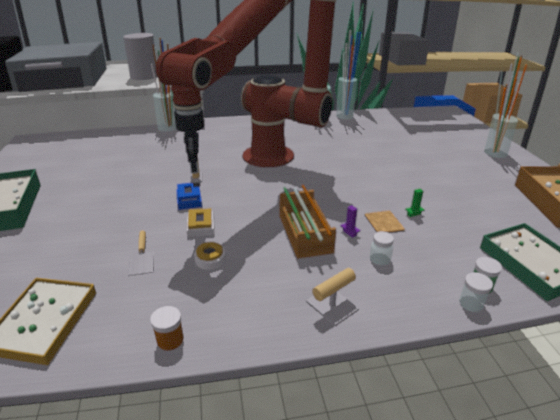

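Pad empty, the punch is held, and the rods, round mould and jar are undisturbed in the scene view. Next is fine alignment, so I descend partway and zoom in.

```bash
python3 -m crank '[{"angular":[0,0,0],"delta_pos":[-0.05,0,0.5],"gripper":0},{"angular":[0,0,0],"delta_pos":[0,0,0.9],"gripper":0},{"angular":[0,0,0],"delta_pos":[0,0,0.7],"gripper":0},{"angular":[0,0,0],"delta_pos":[0,0,0.4],"gripper":0},{"angular":[0,0,0],"delta_pos":[0,0,0],"gripper":0},{"angular":[0,0,0],"delta_pos":[0,0,0],"gripper":0}]'
python3 st.py .4695 -.283 .106
python3 - <<'E'
from h import *
for n in('wrist','top','scene'):
    im=grab_frame(n); cv2.imwrite(f'pics/{n}9.png',im[:,:,::-1])
a=cv2.imread('pics/wrist9.png')[120:260,190:370]; cv2.imwrite('pics/w9c.png',cv2.resize(a,(720,560),interpolation=cv2.INTER_CUBIC))
a=cv2.imread('pics/scene9.png')[150:250,150:250]; cv2.imwrite('pics/s9c.png',cv2.resize(a,(600,600),interpolation=cv2.INTER_CUBIC))
E
```

```text
time: 22.22
tool_pos: [0.4698, -0.2837, 0.1367]
tool_rot: [0.001, 0.717, 0.697, 0.0]
contact_force: [0.1, -0.1, -2.1]
gripper_width: 0.294
22.23 [ 0.4698 -0.2837  0.1367] yaw_y -1.60405813189659 z [ 0.0012 -0.001  -1.    ] w 0.2938013949777968 F [ 0.0627 -0.0529 -2.0972] j [-0.6789 -0.0333  1.8921 -0.      1.2813 -0.6509]
tool shift /30mm [ 0.0256 -0.0117  1.0225]
```

View pics/w9c.png

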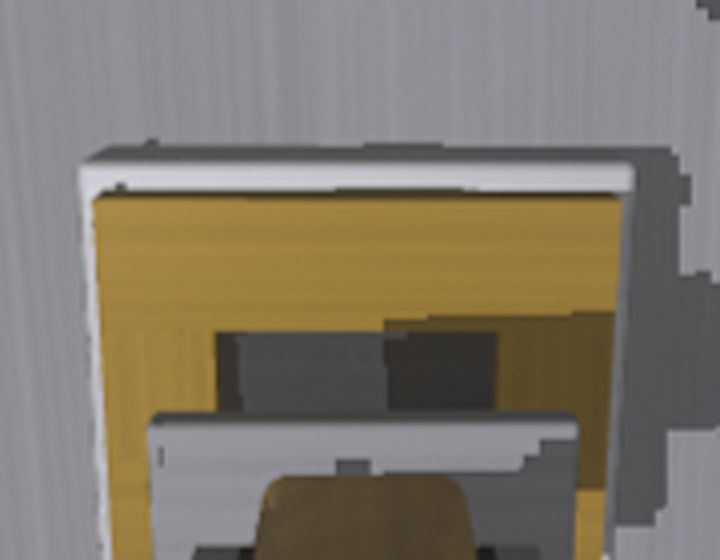

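View pics/s9c.png

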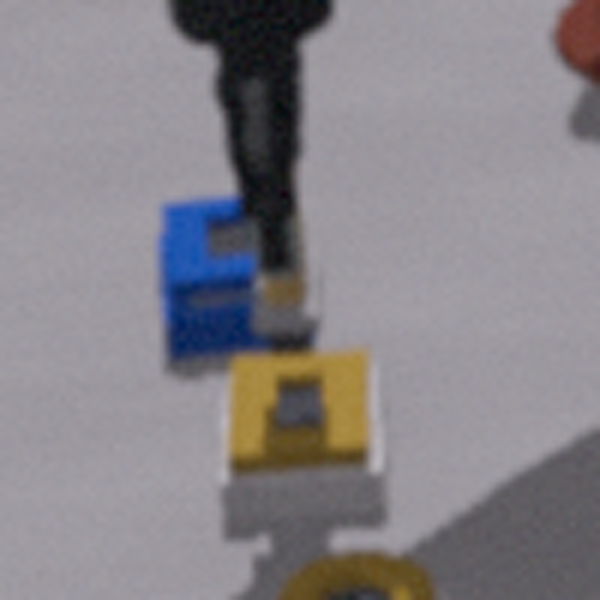

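```bash
cat > al.py <<'E'
from h import *
np.set_printoptions(precision=5,suppress=True)
def run(sh,cav,br,off,sc,zd=.0589):
    s=state(); c=cam('wrist',s); f=lambda p:np.array(p,float)/sc+off
    for nm,p,z,hy in(('shoulder',sh,s['tool_pos'][2]-zd+.022,.016),('cavity',cav,.037,.012),('brass',br,.037,.035)):
        a=onplane(c,f(p),z); d=a[1]-a[0]; th=np.arctan2(d[1],d[0]); n=np.array([-np.sin(th),np.cos(th)])
        print(nm,'len',np.linalg.norm(d),'yaw',np.degrees(th),'centre',a.mean(0)[:2]-n*hy)
E
python3 -c "
from al import *
run([[147,424],[578,424]],[[215,332],[497,333]],[[95,195],[622,196]],[190,120],4)"; python3 st.py
```

```text
shoulder len 0.05510294854595349 yaw -1.626824641291381 centre [ 0.4711  -0.28326]
cavity len 0.04915357376722801 yaw -1.8304730418587176 centre [ 0.4699  -0.28376]
brass len 0.0890997629049414 yaw -1.720367408551244 centre [ 0.47038 -0.28284]
22.38 [ 0.4699 -0.2838  0.137 ] yaw_y -1.5980909087050261 z [ 0.0017 -0.0014 -1.    ] w 0.29607089659933006 F [-0.1454 -0.6164 -2.7258] j [-0.6789 -0.0338  1.892  -0.      1.2813 -0.651 ]
```

```bash
python3 -m crank '[{"angular":[0,0,0],"delta_pos":[0,-0.03,0.3],"gripper":0},{"angular":[0,0,0],"delta_pos":[0,0,0.4],"gripper":0},{"angular":[0,0,0],"delta_pos":[0,0,0.2],"gripper":0},{"angular":[0,0,0],"delta_pos":[0,0,0],"gripper":0},{"angular":[0,0,0],"delta_pos":[0,0,0],"gripper":0},{"angular":[0,0,0],"delta_pos":[0,0,0],"gripper":0}]'
python3 st.py .4695 -.283 .1059
python3 - <<'E'
from h import *
for n in('wrist','top','scene'):
    im=grab_frame(n); cv2.imwrite(f'pics/{n}10.png',im[:,:,::-1])
a=cv2.imread('pics/wrist10.png')[120:260,190:370]; cv2.imwrite('pics/w10c.png',cv2.resize(a,(720,560),interpolation=cv2.INTER_CUBIC))
a=cv2.imread('pics/scene10.png')[150:250,150:250]; cv2.imwrite('pics/s10c.png',cv2.resize(a,(600,600),interpolation=cv2.INTER_CUBIC))
E
```

```text
time: 23.12
tool_pos: [0.4687, -0.2835, 0.1093]
tool_rot: [0.0, 0.717, 0.697, 0.0]
contact_force: [-0.5, 0.7, -1.4]
gripper_width: 0.297
23.12 [ 0.4687 -0.2835  0.1093] yaw_y -1.6031875067472179 z [ 0.0007 -0.0005 -1.    ] w 0.29732567861620746 F [-0.4868  0.7203 -1.4491] j [-0.68   -0.0026  1.9116  0.      1.2318 -0.652 ]
tool shift /30mm [0.0184 0.0273 0.1128]
```

View pics/w10c.png

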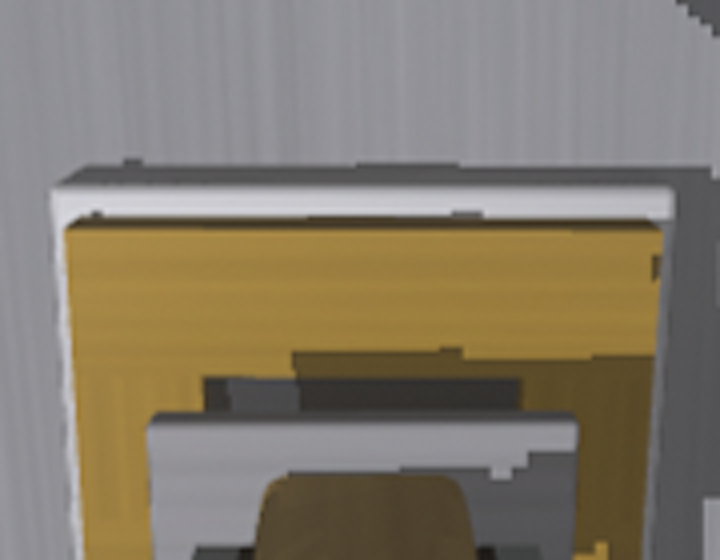

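View pics/s10c.png

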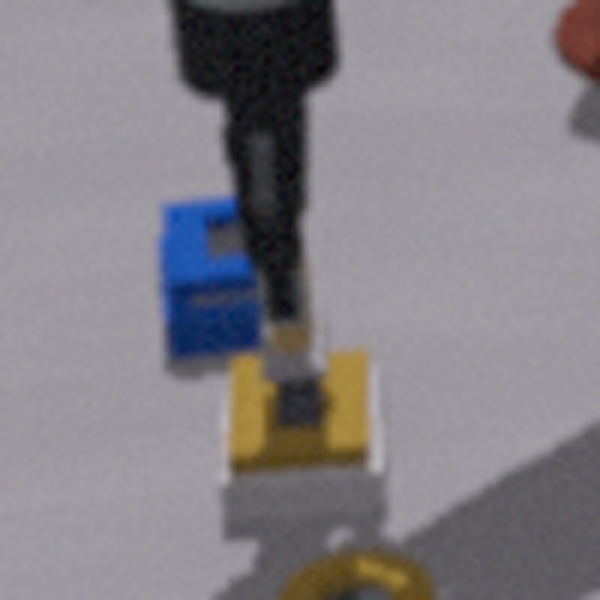

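```bash
python3 -c "
from al import *
run([[147,424],[578,424]],[[204,378],[521,378]],[[66,229],[661,230]],[190,120],4)"; python3 st.py
```

```text
shoulder len 0.055108701303082964 yaw -1.6066638166156102 centre [ 0.46976 -0.28287]
cavity len 0.04889028307554715 yaw -1.6061270980997762 centre [ 0.46969 -0.28328]
brass len 0.08876879916676335 yaw -1.701913843488081 centre [ 0.4698  -0.28316]
23.27 [ 0.4686 -0.2834  0.1092] yaw_y -1.6004927503555268 z [ 0.0005 -0.0004 -1.    ] w 0.29624002782802533 F [-0.6182  0.5384 -2.7462] j [-0.6799 -0.0026  1.9118  0.      1.2318 -0.652 ]
```

```bash
python3 -m crank '[{"angular":[0,0,0],"delta_pos":[-0.01,0,0.1],"gripper":0},{"angular":[0,0,0],"delta_pos":[0,0,0],"gripper":0},{"angular":[0,0,0],"delta_pos":[0,0,0],"gripper":0},{"angular":[0,0,0],"delta_pos":[0,0,0],"gripper":0},{"angular":[0,0,0],"delta_pos":[0,0,0],"gripper":0},{"angular":[0,0,0],"delta_pos":[0,0,0],"gripper":0}]'
python3 st.py .4695 -.283 .1059
python3 - <<'E'
from h import *
for n in('wrist','top','scene'):
    im=grab_frame(n); cv2.imwrite(f'pics/{n}11.png',im[:,:,::-1])
c=cv2.imread('pics/wrist11.png')[120:260,190:370]; s=cv2.imread('pics/scene11.png')[180:240,170:230]
c=cv2.resize(c,(720,560),interpolation=cv2.INTER_CUBIC);cv2.imwrite('pics/w11c.png',c);cv2.imwrite('pics/s11c.png',cv2.resize(s,(600,600),interpolation=cv2.INTER_CUBIC))
# projected vs seen: expected die (46x20 at z=tcp-.0589) and shoulder in scene cam
np.set_printoptions(precision=1,suppress=True)
k=cam('scene')
def box(cx,cy,w,d,z):
    th=np.radians(-1.6);l=np.array([[-w,d],[w,d],[w,-d],[-w,-d]])/2;r=np.array([[np.cos(th),-np.sin(th)],[np.sin(th),np.cos(th)]])
    g=l@r.T+[cx,cy];return np.c_[g,np.full(4,z)]
for nm,b in dict(die=box(.4697,-.2833,.046,.02,.047),sh=box(.4697,-.2833,.056,.032,.063),brass=box(.4697,-.2833,.09,.07,.037),cav=box(.4697,-.2833,.05,.024,.037)).items(): print(nm,((proj(k,b)-[170,180])*10).ravel())
E
```

```text
time: 24.02
tool_pos: [0.4684, -0.2836, 0.1059]
tool_rot: [0.0, 0.717, 0.697, 0.0]
contact_force: [-0.1, 0.4, -3.6]
gripper_width: 0.294
24.02 [ 0.4684 -0.2836  0.1059] yaw_y -1.6026105365313086 z [ 0.0001 -0.0001 -1.    ] w 0.2944913221149371 F [-0.1094  0.3597 -3.5669] j [-0.6804  0.0018  1.9135 -0.      1.2262 -0.6524]
tool shift /30mm [ 0.0223  0.0353 -0.0009]
die [322.9 292.9 322.4 375.4 254.1 380.8 256.7 298. ]
sh [338.  238.2 337.9 337.6 227.5 346.1 231.6 246.2]
brass [407.2 276.3 411.3 438.2 169.8 457.5 179.6 293.7]
cav [332.5 316.5 332.3 406.7 250.6 413.2 253.5 322.6]
```

View pics/w11c.png

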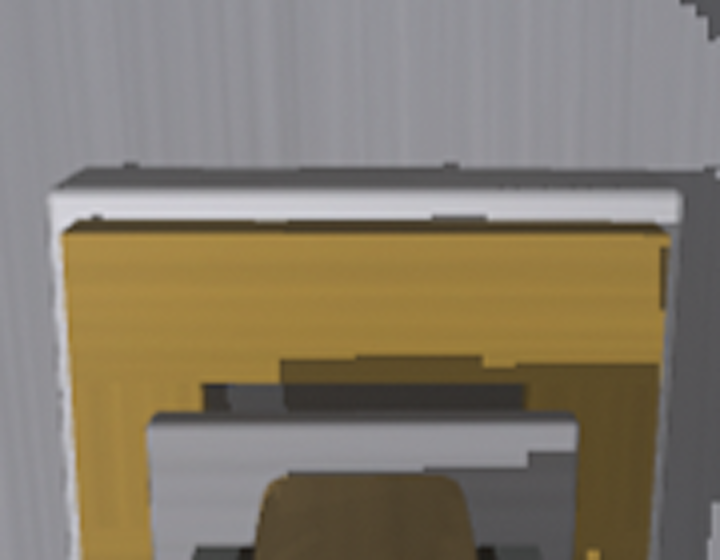

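View pics/s11c.png

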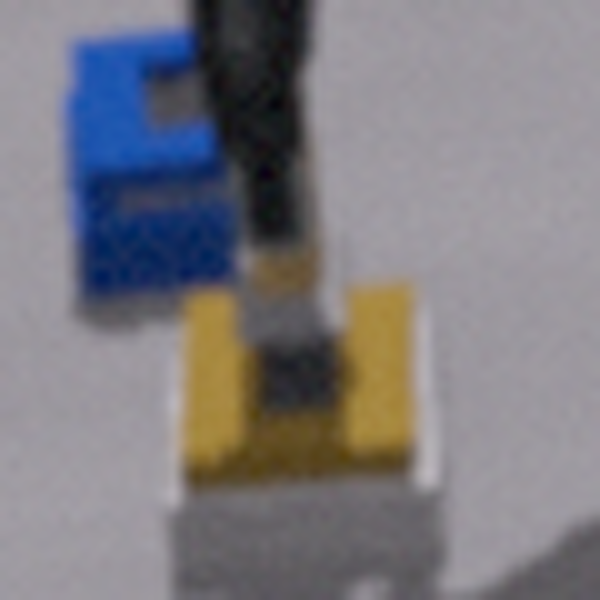

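View pics/top11.png

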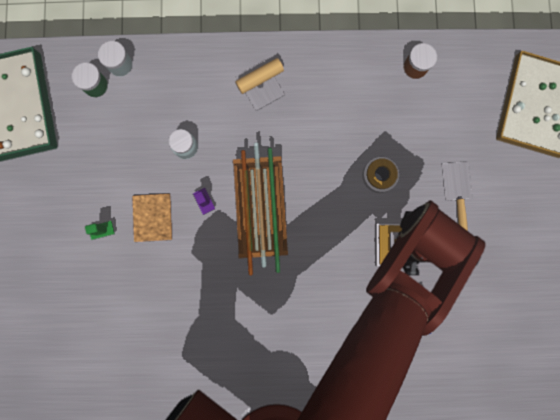

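```bash
python3 -c "
from al import *
run([[147,424],[578,424]],[[201,384],[527,385]],[[63,235],[668,236]],[190,120],4)"; python3 st.py
```

```text
shoulder len 0.0551106489296536 yaw -1.5964961438394514 centre [ 0.46958 -0.28302]
cavity len 0.049499595281107034 yaw -1.7805941749929743 centre [ 0.46969 -0.28347]
brass len 0.0888520311120181 yaw -1.6947076409524062 centre [ 0.46989 -0.2836 ]
24.18 [ 0.4684 -0.2836  0.1058] yaw_y -1.5994110508919333 z [ 0.0001 -0.0001 -1.    ] w 0.2935678904558101 F [-0.827   0.0359 -2.2842] j [-0.6803  0.0018  1.9135 -0.      1.2262 -0.6524]
```

```bash
python3 -m crank '[{"angular":[0,0,0.02],"delta_pos":[-0.014,0.006,0],"gripper":0},{"angular":[0,0,0],"delta_pos":[0,0,0],"gripper":0},{"angular":[0,0,0],"delta_pos":[0,0,0],"gripper":0},{"angular":[0,0,0],"delta_pos":[0,0,0],"gripper":0}]'
python3 st.py; python3 -c "
from plant import *; print(job_done())"
```

```text
time: 24.68
tool_pos: [0.4686, -0.284, 0.1058]
tool_rot: [-0.0, 0.718, 0.697, 0.0]
contact_force: [-0.2, 0.2, -1.1]
gripper_width: 0.295
24.68 [ 0.4686 -0.284   0.1058] yaw_y -1.704376457514171 z [-0.  0. -1.] w 0.29451559574946995 F [-0.2183  0.2148 -1.1135] j [-0.6808  0.0027  1.9127  0.      1.2262 -0.6511]
the job is handed in; nothing more can be done
None
```

The job is handed in at 24.7 s. The insert is fully home, and the arm is holding the punch upright just above the oblong cavity.

- **Insert:** I pushed it down on its rim with closed fingers. It stopped with the fingertips at 37 mm, and the force rose from 9 to 18 N with no further motion. The wrist picture then showed the plate flush on the holder.
- **Punch:** I took the wooden-gripped one from the cork pad (about 25 mm jaw opening on its 26 mm side). I lifted it to about 150 mm die height and carried it over the rod box.
- **Final position:** The die face is calculated at 47 mm above the bench, about 10 mm above the insert.
    - The last image check put the punch within about 0.6 mm of the cavity centre and 0.2° of its direction. I then nudged it about 0.4 mm to trim that and did not take another picture.
    - The tool axis is vertical. The force readings never rose above the punch's weight, so it gave no sign of touching the mould.
- **Everything else:** The rods, round mould, jar, spatula and look-alikes look unmoved in the last top view.

Two checks disagreed. The top camera placed things 4–5 mm off in x from the wrist camera. The wrist camera also read heights about 3 mm low and sizes about 1.5% short. I therefore aligned the punch and cavity against each other in the same wrist picture, and took the height from the grasp and push readings.

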